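# Find the binding valve lever on the filtration manifold

## Task

Check the three valve levers on the filtration manifold one after the other from the right-hand one to the left-hand one (as seen from the robot), swinging each gently from shut towards open with the fingertips, pushed and not gripped: one of them binds part-way. Leave the two that swing freely fully open against their stops; when you feel the other one bind, do not force it (never push any lever harder than about 15 N) but swing it back fully shut. Do not disturb the glassware and other things around.

Things in the scene. Friction and masses are not known exactly. Their poses are not given: they have to be found in the camera images.
- manifold: fixed white box with a steel top, 110 mm high. Origin on the table under the line of the lever pivots; x axis: the level direction in which levers swing open, away from the robot; y axis: the line of the pivots; z up. Turned by up to 0.2 rad. Spans x -70 to +130, y -180 to +200 mm. Three fixed steel funnels, 52 mm wide, tops at 149 mm, stand at x +98, 55 mm to the +y side of each lever
- valve_1 (a joint): valve lever 1, the rightmost lever (smallest y); swings in the manifold's x-z plane. Rad: 0 = shut, on its stop, leaning 0.6 rad from vertical towards the robot (-x); 1.2 = fully open, on its stop, leaning 0.6 rad away (+x). Starts within 0.2 of shut. Stops are slightly cushioned. Stays where it is left
- valve_1_knob (a point): centre of the white ball knob (28 mm diameter) of valve lever 1, at the end of a 10 mm steel rod, 140 mm from the pivot. The knob rises 25 mm to mid-arc and sinks again: a finger that does not follow its arc wedges against it
- valve_1_pivot (a point): pivot of valve lever 1, inside the box, 58 mm above the table. A good lever has about 1 N of drag at the knob all the way. The binding one (exactly one of the three, any of them, not visible) is as free at first; somewhere between 0.35 and 0.85 rad the force climbs steeply, by 2 to 6 N per mm of knob travel, and it goes no farther
- valve_2 (a joint): valve lever 2, the middle lever; swings in the manifold's x-z plane. Rad: 0 = shut, on its stop, leaning 0.6 rad from vertical towards the robot (-x); 1.2 = fully open, on its stop, leaning 0.6 rad away (+x). Starts within 0.2 of shut. Stops are slightly cushioned. Stays where it is left
- valve_2_knob (a point): centre of the white ball knob (28 mm diameter) of valve lever 2, at the end of a 10 mm steel rod, 140 mm from the pivot. The knob rises 25 mm to mid-arc and sinks again: a finger that does not follow its arc wedges against it
- valve_2_pivot (a point): pivot of valve lever 2, inside the box, 58 mm above the table. A good lever has about 1 N of drag at the knob all the way. The binding one (exactly one of the three, any of them, not visible) is as free at first; somewhere between 0.35 and 0.85 rad the force climbs steeply, by 2 to 6 N per mm of knob travel, and it goes no farther
- valve_3 (a joint): valve lever 3, the leftmost lever (largest y); swings in the manifold's x-z plane. Rad: 0 = shut, on its stop, leaning 0.6 rad from vertical towards the robot (-x); 1.2 = fully open, on its stop, leaning 0.6 rad away (+x). Starts within 0.2 of shut. Stops are slightly cushioned. Stays where it is left
- valve_3_knob (a point): centre of the white ball knob (28 mm diameter) of valve lever 3, at the end of a 10 mm steel rod, 140 mm from the pivot. The knob rises 25 mm to mid-arc and sinks again: a finger that does not follow its arc wedges against it
- valve_3_pivot (a point): pivot of valve lever 3, inside the box, 58 mm above the table. A good lever has about 1 N of drag at the knob all the way. The binding one (exactly one of the three, any of them, not visible) is as free at first; somewhere between 0.35 and 0.85 rad the force climbs steeply, by 2 to 6 N per mm of knob travel, and it goes no farther
- beaker: clear glass beaker, 60 mm across, 75 mm high, standing in front of the manifold; a bystander, origin at the centre of its underside
- dish: clear round closed dish, 60 mm across, 16 mm high, in front of the manifold; a bystander, origin at the centre of its underside
- reagent: brown bottle with black cap, 56 mm across, 120 mm high, behind the manifold; a bystander, origin at the centre of its underside
- tip_box: white pipette-tip box with blue lid, 112 x 77 mm, 63 mm high, to the right of the manifold; a bystander, origin at the centre of its underside
- bulb: brick-red rubber pipette bulb, 48 mm across, 75 mm high, standing behind the manifold; a bystander, origin at the centre of its underside
- tube_rack: white test-tube rack with glass tubes, 60 x 170 mm, 99 mm high, to the left of the manifold; a bystander, origin at the centre of its underside

How it is judged:
By the outcome, as a careful person would: the job done as asked, in the order asked, and still so for the second after the job is handed in, with the robot touching nothing.
It also fails if it takes over 72 s, if anything falls off the work surface, if the arm or the gripper's body presses on something with over 40 N, if the wrist force passes 120 N, or if a joint passes its speed limit or range.

## Robot

A 7-joint arm with a two-finger parallel gripper is mounted at the origin on the work surface. World frame = base frame: x ahead of the robot, y to its left, z up, the work surface at z = 0. Lengths are in mm, angles in rad, forces in N, time in s.
With the tool pointing down it reaches from about 425 to 950 mm from the base axis. Payload 4.7 kg.
Tool frame: the origin (TCP) lies at the very end of the fingers, on their centre line; the grasp point (between the pads) lies 19 mm behind it; z points along the fingers, y is the line along which they close (so a half turn about z gives the same grasp; the last joint's range is limited). The gripper opens to 85 mm and grips with 20 to 120 N. Pads are 22 mm wide; open, the fingers measure 114 mm over their backs; the gripper's body (76 mm by 85 mm) begins 54 mm behind the grasp point. The pads swing forward as they close: fully open they stand 13 mm farther back than shut.
Start: joints at [1.291, 0.469, -0.049, 1.532, 0.024, 1.141, -0.082], TCP at [167.567, -653.888, 231.335] pointing down, gripper open.
Joint ranges: [-2.59, 2.59], [-0.33, 1.99], [-1.39, 1.29], [0.1, 2.45], [-1.04, 4.18], [0.21, 1.99], [-2.66, 2.66]. Speed limits (rad/s): [2.57, 2.57, 3.14, 3.14, 3.14, 3.14, 3.14].

## Interface

Orientations are given as a unit quaternion [w, x, y, z].
In Python, from station import bot gives the robot as it stands.
- The arm moves only by the tool apply_moves, never from a script. Its argument "targets" is a list that holds one entry, the list of rows, each a list of 7 numbers: the shift along the world's x, y, z in cm, then the turn, a rotation vector about the world's x, y, z in degrees, then the closure in counts, from 0 (fully open) to 255 (shut). In form: [[[dx, dy, dz, wx, wy, wz, gripper], ...]]. A call has 1 to 8 rows; each row is the pose to reach, as a shift and turn from the pose commanded when the call began; what a row does not reach only later rows make up. A row lasts 1/12 s, in which the tool goes at most 41.7 mm and 7.16 degrees, less where a joint would pass 70% of its speed; a pose out of reach is approached as far as the arm can. A call with a gripper value outside its range is refused whole. The fingers move at their own pace and stop on an object; "squeeze" is the grip in N (left out, the last holds). Time passes only in rows, so rows that repeat a pose let the fingers close. It gives the time, the measured TCP pose, the force, the opening and the grip force at its end, in the units of the state.
- bot.get_obs(): the state, without advancing time (a new reading comes with each control period).
- bot.grab_frame(name): name is "scene" or "top" or "wrist"; returns (picture, depth): 384x512x3 uint8, red, green, blue; 384x512 float32, mm along the optical axis (not along the pixel's ray), 0 where there is no reading.
- bot.get_calibration(name): a dict with "mtx" (3x3 intrinsics, pixels), "distortion" ([k1, k2, p1, p2, k3] as OpenCV has them; the pictures are not rectified), "R" (3x3) and "t" (3): a world point X has camera coordinates R X + t. Camera axes: x right, y down, z forward; pixel columns grow to the right and rows downward; lengths in mm; the calibration is good to about 2 mm. A picture is of the moment at which its call begins: read the wrist's pose just before it. get_calibration takes no time and is no camera call; for the wrist camera it gives the pose at the moment of the call.
- bot.close_job(): hands the job in; it is judged then, once.
The state is a dict: "t": time; "q": joint angles; "joint_vel": joint speeds; "joint_efforts": joint torques, N m; "position": TCP position; "ee_rot": TCP orientation; "wrist_force": force on the tool from outside, world axes, zero at the start; "ft_torque": the same for the moment, N m; "opening": opening from 0.0 (shut) to 1.0 (fully open); "finger_force": force on a finger pad.
Only numpy, scipy, OpenCV 4.12 (cv2) and the standard library are available. Lean on these libraries where they do the work, as an engineer would, in place of code of your own. Each camera call takes 0.05 s, during which the arm holds its last target. There are 200 camera calls.

## Working session

There is one attempt and no reset: what is moved stays moved. The work goes in short steps, Python scripts to look and compute and a tool call to move; the robot and the scene stay as the last step left them, time stands still between calls to the robot, and variables do not carry over. Pictures are saved under pics/ and viewed, at most 10 in all, crops included, and the job is handed in when it is done.

Besides the shell and the picture viewer there is one more tool, called after "Call:" as name(argument=value, ...), one argument or row to a line, values as JSON. apply_moves: Moves the arm, as the interface text tells. Its arguments: {"type":"object","properties":{"targets":{"type":"array","items":{"type":"array","items":{"type":"array","items":{"type":"number"}}}},"squeeze":{"type":"number"}},"required":["targets"]}

```bash
mkdir -p pics; ls; python3 - <<'E'
from station import bot
import cv2,numpy as np
o=bot.get_obs();print(o)
for n in("scene","top"):
    p,d=bot.grab_frame(n);cv2.imwrite(f"pics/{n}0.png",p[:,:,::-1]);np.savez(f"{n}0.npz",p=p,d=d)
    c=bot.get_calibration(n);print(n,c)
E
```

```text
pics
{'t': 0.0, 'q': array([ 1.29111108,  0.46943614, -0.04860728,  1.53372268,  0.02411084,
        1.14099253, -0.08228854]), 'joint_vel': array([ 0.00024515, -0.0015471 ,  0.0017126 ,  0.00123126, -0.0020405 ,
        0.00141935, -0.0014506 ]), 'joint_efforts': array([-4.01827920e-04, -5.10301888e+01, -4.62896540e-02, -2.37710917e+01,
        1.07878429e-02,  7.52274238e-03,  1.59386701e-05]), 'position': array([ 167.37682637, -653.30195368,  230.2528613 ]), 'ee_rot': array([-9.72899082e-04,  9.92144452e-01,  1.25093619e-01, -1.61828117e-04]), 'wrist_force': array([-0.39914835,  0.33215251,  0.481465  ]), 'ft_torque': array([ 0.0437792 ,  0.01812371, -0.02100355]), 'finger_force': 0.0, 'opening': 1.0005954925651992}
scene {'mtx': array([[368.58108122,   0.        , 247.91920671],
       [  0.        , 368.58108122, 199.80879433],
       [  0.        ,   0.        ,   1.        ]]), 'distortion': array([-0.04674814,  0.        ,  0.        ,  0.        ,  0.        ]), 'R': array([[ 0.43192645,  0.90175108,  0.01686811],
       [ 0.54245466, -0.24479575, -0.80362801],
       [-0.72054319,  0.35625838, -0.59489283]]), 't': array([-303.82564495, -211.17483965, 1484.67287325])}
top {'mtx': array([[377.40649771,   0.        , 259.89720818],
       [  0.        , 377.40649771, 199.03595729],
       [  0.        ,   0.        ,   1.        ]]), 'distortion': array([0.0415762, 0.       , 0.       , 0.       , 0.       ]), 'R': array([[-0.00822736, -0.9999617 ,  0.00298611],
       [-0.97558291,  0.00737128, -0.21950775],
       [ 0.21947733, -0.00471917, -0.97560619]]), 't': array([ 20.9857981 , 617.50096914, 973.04126119])}
```

View pics/top0.png

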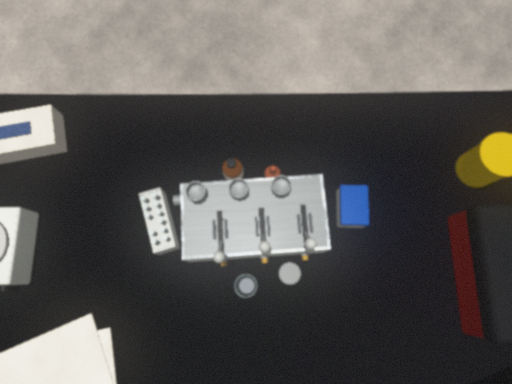

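View pics/scene0.png

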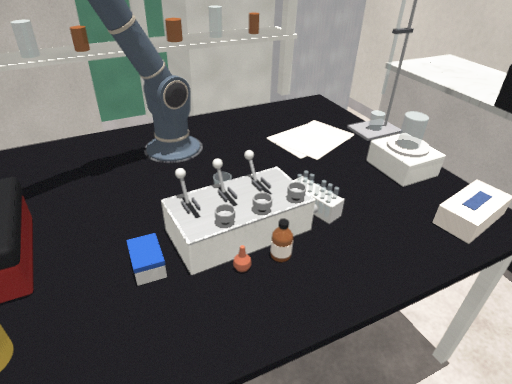

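Top view: knobs near (220,257), (265,247), (310,244), funnels at (196,191), (239,188), (282,185). Scene view: knobs at (249,155), (217,163), (180,173).

```bash
cat > h.py <<'E'
import numpy as np,cv2
from station import bot
def cloud(n,d):
    c=bot.get_calibration(n);v,u=np.mgrid[:384,:512]
    xy=cv2.undistortPoints(np.stack([u,v],-1).reshape(-1,1,2).astype(np.float32),c["mtx"],c["distortion"]).reshape(384,512,2)
    P=np.dstack([xy,np.ones((384,512))])*d[...,None]
    return (P-c["t"])@c["R"]
E
python3 - <<'E'
from h import *
np.set_printoptions(precision=1,suppress=True)
z=np.load("top0.npz");X=cloud("top",z["d"])
m=(abs(X[...,2]-110)<7)&(z["d"]>0)
n,l,s,c=cv2.connectedComponentsWithStats(m.astype(np.uint8));k=1+s[1:,4].argmax()
Q=X[l==k];r=cv2.minAreaRect(Q[:,:2].astype(np.float32));print(r,cv2.boxPoints(r),np.median(Q[:,2]))
# funnels
m=(abs(X[...,2]-147)<8)&(z["d"]>0)
n,l,s,c=cv2.connectedComponentsWithStats(m.astype(np.uint8))
for i in range(1,n):
    if s[i,4]>15: print("h147",c[i],s[i,4],X[l==i].mean(0))
# knobs scene
z=np.load("scene0.npz");Y=cloud("scene",z["d"])
for (U,V) in((180,173),(217,163),(249,155)):
    w=np.s_[V-12:V+13,U-12:U+13];q=Y[w].reshape(-1,3);g=z["p"][w].reshape(-1,3).mean(1)
    q=q[(q[:,2]>152)&(q[:,2]<240)&(g>90)]
    f=lambda p:np.linalg.norm(q-p,axis=1)-14
    from scipy.optimize import least_squares
    o=least_squares(f,q.mean(0)+[5,0,-5],loss="soft_l1");print("knob",o.x,len(q),o.cost,q.mean(0))
for (U,V) in((310,244),(265,247),(220,257)):
    q=X[V-8:V+9,U-8:U+9].reshape(-1,3);q=q[(q[:,2]>150)&(q[:,2]<220)];o=least_squares(f,q.mean(0)-[0,0,8],loss="soft_l1");print("top",o.x,len(q),o.cost)
# bystanders
for nm,(U,V) in dict(beaker=(246,286),dish=(290,273),bottle=(232,168),bulb=(272,172),tip=(354,204),rack=(158,220)).items(): print(nm,X[V,U])
E
```

```text
((563.6327514648438, 32.75416564941406), (200.5535430908203, 382.7110900878906), 3.5876989364624023) [[ 451.6  217.5]
 [ 475.5 -164.5]
 [ 675.7 -152. ]
 [ 651.7  230. ]] 110.95002889412122
h147 [279.9 185.5] 104 [635.2 -35.1 147.5]
h147 [237.3 188.5] 100 [628.   74.1 148. ]
h147 [194.6 191.5] 111 [621.  183.  147.4]
h147 [483.3 271.9] 801 [ 418.7 -519.4  148. ]
knob [485.8 -99.8 184.3] 112 279.7645829572444 [ 493.8 -101.6  184.6]
knob [478.5   8.  184.3] 106 296.45708096909993 [486.3   5.6 183.8]
knob [471.6 110.2 176.6] 88 325.9913382049017 [464.3 113.3 177.6]
top [ 482.  -101.3  185.5] 112 150.9356144889319
top [475.5   8.3 185.4] 113 119.05790742576097
top [453.5 117.1 176.9] 117 153.39667557475792
beaker [384.3  56.4   7.4]
dish [418.3 -65.8  18.2]
bottle [695.1  90.9 108.4]
bulb [696.8 -18.7  62.9]
tip [ 602.6 -243.4   64.1]
rack [556.1 284.8 100. ]
```

Call:
apply_moves(
  targets=[
    [[1.7,3.43,0.86,0,0,-1.35,255],[3.4,6.86,1.72,0,0,-2.7,255],[5.1,10.3,2.6,0,0,-4.05,255],[6.8,13.7,3.45,0,0,-5.4,255],[8.5,17.15,4.3,0,0,-6.75,255],[10.2,20.6,5.2,0,0,-8.1,255],[11.9,24,6,0,0,-9.45,255],[13.6,27.4,6.9,0,0,-10.8,255]],
  ],
)

```text
t: 0.77
position: [303.8, -377.8, 300.3]
ee_rot: [-0.0, 1.0, 0.031, -0.0]
wrist_force: [1.5, 0.4, 0.6]
opening: -0.005
finger_force: 0.0
```

Call:
apply_moves(
  targets=[
    [[1.7,3.43,0,0,0,0,255],[3.4,6.86,0,0,0,0,255],[5.1,10.3,0,0,0,0,255],[6.8,13.7,0,0,0,0,255],[8.5,17.15,0,0,0,0,255],[10.2,20.6,0,0,0,0,255],[11.9,24,0,0,0,0,255],[13.4,27.4,0,0,0,0,255]],
  ],
)

```text
t: 1.43
position: [437.9, -104.0, 300.3]
ee_rot: [0.0, 1.0, 0.031, 0.0]
wrist_force: [1.0, -1.2, 1.3]
opening: -0.002
finger_force: 0.0
```

```bash
cat >> h.py <<'E'
th=0.0626;ex=np.array([np.cos(th),np.sin(th)]);ey=np.array([-ex[1],ex[0]])
O=np.array([534.3,20.9]);LY={1:-118,2:-8.5,3:101}
def tcp(lv,q,off=-25,dz=-8):
    f=q-.6;p=O+ex*(140*np.sin(f)+off)+ey*LY[lv]
    return np.r_[p,58+140*np.cos(f)+dz]
E
python3 - <<'E'
from h import *
o=bot.get_obs();print(o)
for q in np.arange(0,1.25,.05):print(round(q,2),*[tcp(l,q).round(1) for l in(1,2,3)])
E
```

```text
{'t': 1.4333, 'q': array([ 0.59346114,  0.06148762, -0.4715975 ,  1.9216925 ,  0.03068265,
        1.16515673, -1.39787653]), 'joint_vel': array([-0.57309183,  0.15528729, -0.4550713 , -0.14071569,  0.09919068,
        0.01114221, -1.05508629]), 'joint_efforts': array([  2.71615416, -27.55233049,  -0.04429291, -23.11374485,
        -0.1332912 ,   0.1507858 ,   0.87251768]), 'position': array([ 437.87888   , -104.00244498,  300.25912157]), 'ee_rot': array([1.43695902e-04, 9.99513334e-01, 3.11941085e-02, 4.04635820e-05]), 'wrist_force': array([ 1.04934277, -1.21331261,  1.2895227 ]), 'ft_torque': array([ 0.02434933, -0.03720009, -0.00865235]), 'finger_force': 0.0, 'opening': -0.001755770729643734}
0.0 [ 437.8 -103.4  165.5] [431.    5.9 165.5] [424.1 115.2 165.5]
0.05 [ 443.7 -103.   169.4] [436.8   6.3 169.4] [430.  115.6 169.4]
0.1 [ 449.7 -102.6  172.9] [442.9   6.7 172.9] [436.  115.9 172.9]
0.15 [ 456.  -102.2  176.1] [449.1   7.  176.1] [442.3 116.3 176.1]
0.2 [ 462.3 -101.8  178.9] [455.5   7.4 178.9] [448.6 116.7 178.9]
0.25 [ 468.8 -101.4  181.5] [462.    7.8 181.5] [455.1 117
[... 543 characters left out ...]
.7 -97.6 189.3] [523.8  11.7 189.3] [517.  121.  189.3]
0.75 [537.6 -97.1 188.4] [530.8  12.2 188.4] [523.9 121.4 188.4]
0.8 [544.5 -96.7 187.2] [537.6  12.6 187.2] [530.8 121.9 187.2]
0.85 [551.3 -96.3 185.6] [544.4  13.  185.6] [537.6 122.3 185.6]
0.9 [558.  -95.8 183.7] [551.2  13.4 183.7] [544.3 122.7 183.7]
0.95 [564.6 -95.4 181.5] [557.8  13.9 181.5] [550.9 123.1 181.5]
1.0 [571.1 -95.  178.9] [564.3  14.3 178.9] [557.4 123.5 178.9]
1.05 [577.5 -94.6 176.1] [570.7  14.7 176.1] [563.8 123.9 176.1]
1.1 [583.7 -94.2 172.9] [576.9  15.1 172.9] [570.  124.3 172.9]
1.15 [589.8 -93.9 169.4] [582.9  15.4 169.4] [576.1 124.7 169.4]
1.2 [595.6 -93.5 165.5] [588.8  15.8 165.5] [581.9 125.1 165.5]
```

Call:
apply_moves(
  targets=[
    [[0,0,-3.5,0,0,0,255],[0,0,-7,0,0,0,255],[0,0,-10,0,0,0,255],[0,0,-12.5,0,0,0,255],[0,0,-12.5,0,0,0,255],[0,0,-12.5,0,0,0,255]],
  ],
)

```text
t: 1.93
position: [436.8, -105.6, 174.7]
ee_rot: [-0.001, 1.0, 0.031, -0.001]
wrist_force: [1.5, -0.4, 0.6]
opening: 0.0
finger_force: 0.0
```

```bash
python3 - <<'E'
from h import *
o=bot.get_obs();print(o["position"],o["wrist_force"])
a=[]
for n in("scene","top"):
    p,d=bot.grab_frame(n);np.savez(f"{n}1.npz",p=p,d=d);a.append(p)
    print(bot.get_obs()["position"],bot.get_obs()["wrist_force"])
a=[cv2.resize(a[0][90:240,110:310],(600,450)),cv2.resize(a[1][150:290,150:350],(200,140))]
cv2.imwrite("pics/b.png",np.hstack([a[0],np.pad(a[1],((0,310),(0,0),(0,0)))])[:,:,::-1])
E
```

```text
[ 436.78518297 -105.6446588   174.66171361] [ 1.45522421 -0.39360689  0.57792011]
[ 438.09653699 -105.89845881  176.04677081] [-0.25079645  1.21953854  0.49607504]
[ 438.73589757 -106.05099675  176.79677118] [ 0.04824961 -0.563056    0.22815058]
```

View pics/b.png

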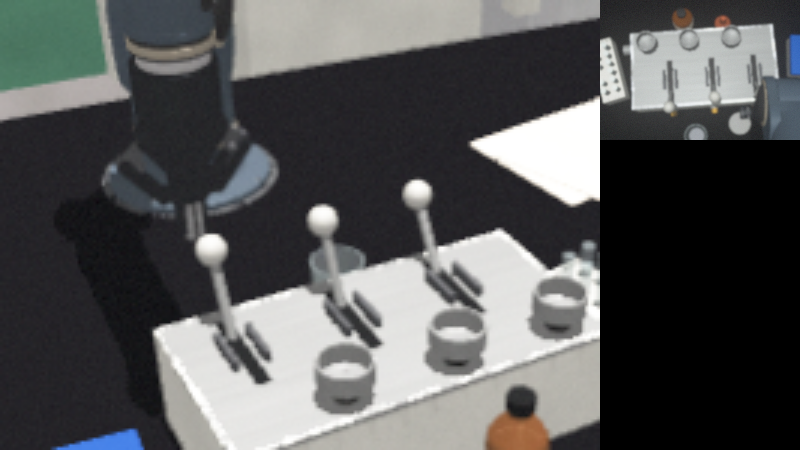

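The closed fingertips at (195,220) stand just on the robot side of knob 1 (211,250). Readings are noisy (about 1 N), so I'll average several after each step.

Call:
apply_moves(
  targets=[
    [[0.6,0.2,-0.1,0,0,0,255],[1.2,0.33,-0.23,0,0,0,255],[1.84,0.37,0.08,0,0,0,255],[2.15,0.39,0.22,0,0,0,255],[2.47,0.41,0.36,0,0,0,255],[2.8,0.43,0.49,0,0,0,255],[3.12,0.45,0.62,0,0,0,255],[3.45,0.47,0.73,0,0,0,255]],
  ],
)

```text
t: 2.7
position: [472.2, -101.3, 182.8]
ee_rot: [0.0, 1.0, 0.031, -0.0]
wrist_force: [-1.1, -0.7, 1.1]
opening: 0.003
finger_force: 0.8
```

```bash
cat > f.py <<'E'
from h import *
import sys
np.set_printoptions(precision=2,suppress=True)
r=[]
for i in range(3):
    o=bot.get_obs();r.append(np.r_[o["wrist_force"],o["position"],o["ft_torque"]])
    if i<2:p,d=bot.grab_frame("scene")
r=np.array(r);print("t",o["t"],"F",r[:,:3].mean(0),"Fx",r[:,0],"pos",r[1:,3:6].mean(0),"T",r[:,6:].mean(0))
if len(sys.argv)>1:
    cv2.imwrite("pics/%s.png"%sys.argv[1],cv2.resize(p[90:240,110:310],(600,450))[:,:,::-1])
E
python3 f.py c
```

```text
t 2.8 F [-0.46 -0.37  0.89] Fx [-1.07 -0.43  0.13] pos [ 473.04 -101.2   182.96] T [-0.04  0.19 -0.02]
```

View pics/c.png

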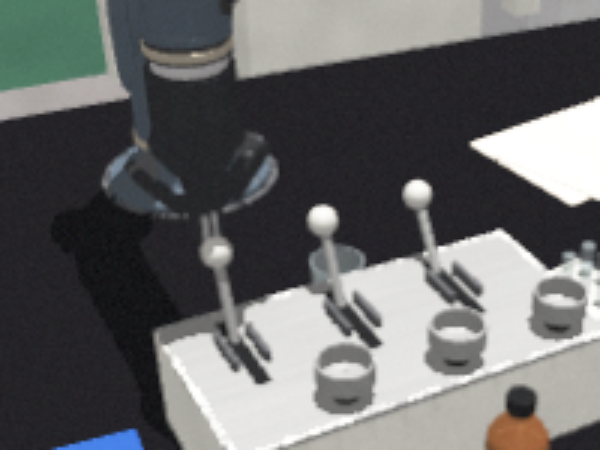

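Call:
apply_moves(
  targets=[
    [[0.3,0.02,0.1,0,0,0,255],[0.6,0.04,0.2,0,0,0,255],[0.9,0.06,0.28,0,0,0,255]],
  ],
)

```text
t: 3.05
position: [481.2, -100.7, 185.5]
ee_rot: [0.0, 1.0, 0.031, -0.0]
wrist_force: [-1.9, -0.3, 1.3]
opening: -0.002
finger_force: 0.7
```

```bash
python3 f.py;python3 - <<'E'
from h import *
for q in np.arange(.34,.9,.025):print(round(q,3),tcp(1,q).round(1)-[0,0,0])
E
```

```text
t 3.15 F [-0.71 -0.13  0.96] Fx [-1.93 -0.26  0.06] pos [ 482.   -100.52  185.69] T [-0.03  0.14  0.01]
0.34 [ 480.8 -100.7  185.3]
0.365 [ 484.2 -100.5  186.2]
0.39 [ 487.6 -100.3  186.9]
0.415 [ 491.  -100.   187.6]
0.44 [494.5 -99.8 188.2]
0.465 [497.9 -99.6 188.7]
0.49 [501.4 -99.4 189.2]
0.515 [504.9 -99.2 189.5]
0.54 [508.4 -99.  189.7]
0.565 [511.8 -98.7 189.9]
0.59 [515.3 -98.5 190. ]
0.615 [518.8 -98.3 190. ]
0.64 [522.3 -98.1 189.9]
0.665 [525.8 -97.9 189.7]
0.69 [529.3 -97.6 189.4]
0.715 [532.8 -97.4 189.1]
0.74 [536.2 -97.2 188.6]
0.765 [539.7 -97.  188.1]
0.79 [543.1 -96.8 187.5]
0.815 [546.5 -96.6 186.8]
0.84 [549.9 -96.4 186. ]
0.865 [553.3 -96.1 185.1]
0.89 [556.7 -95.9 184.2]
```

Call:
apply_moves(
  targets=[
    [[0.3,0.02,0.08,0,0,0,255]],
  ],
)

```text
t: 3.23
position: [483.8, -100.4, 186.1]
ee_rot: [0.0, 1.0, 0.031, -0.0]
wrist_force: [-1.7, 0.3, 1.3]
opening: -0.001
finger_force: 0.7
```

```bash
python3 f.py
```

```text
t 3.3333 F [-0.36  0.15  0.62] Fx [-1.68  0.76 -0.16] pos [ 484.63 -100.31  186.35] T [-0.03  0.12  0.03]
```

Call:
apply_moves(
  targets=[
    [[0.32,0.02,0.08,0,0,0,255]],
  ],
)

```text
t: 3.42
position: [486.8, -100.2, 186.9]
ee_rot: [0.0, 1.0, 0.031, -0.001]
wrist_force: [-1.3, 0.1, 1.4]
opening: -0.001
finger_force: 0.7
```

```bash
python3 f.py
```

```text
t 3.5167 F [-0.78  0.36  0.57] Fx [-1.27 -0.43 -0.66] pos [ 487.83 -100.15  187.18] T [-0.02  0.13  0.01]
```

Call:
apply_moves(
  targets=[
    [[0.32,0.02,0.07,0,0,0,255]],
  ],
)

```text
t: 3.6
position: [490.0, -100.0, 187.6]
ee_rot: [0.0, 1.0, 0.031, -0.0]
wrist_force: [-0.7, 0.4, 0.6]
opening: -0.001
finger_force: 0.6
```

```bash
python3 f.py
```

```text
t 3.7 F [-0.45  0.48  0.38] Fx [-0.66 -0.13 -0.56] pos [491.07 -99.95 187.89] T [-0.02  0.12 -0.  ]
```

Call:
apply_moves(
  targets=[
    [[0.33,0.02,0.06,0,0,0,255],[0.33,0.02,0.06,0,0,0,255]],
  ],
)

```text
t: 3.87
position: [494.2, -99.8, 188.5]
ee_rot: [0.0, 1.0, 0.031, 0.0]
wrist_force: [-0.6, 0.7, -0.8]
opening: 0.001
finger_force: 0.2
```

Call:
apply_moves(
  targets=[
    [[0.17,0.01,0.03,0,0,0,255],[0.34,0.02,0.05,0,0,0,255],[0.34,0.02,0.05,0,0,0,255]],
  ],
)

```text
t: 4.12
position: [495.4, -99.7, 188.6]
ee_rot: [0.0, 1.0, 0.031, -0.002]
wrist_force: [-6.1, 1.0, 3.8]
opening: 0.006
finger_force: 3.1
```

Call:
apply_moves(
  targets=[
    [[0.15,0.01,0.02,0,0,0,255],[0.15,0.01,0.02,0,0,0,255]],
  ],
)

```text
t: 4.28
position: [495.8, -99.7, 188.7]
ee_rot: [0.0, 1.0, 0.031, -0.004]
wrist_force: [-9.1, -0.1, 6.1]
opening: -0.003
finger_force: 4.4
```

```bash
python3 f.py d
```

```text
t 4.3833 F [-8.62 -0.41  6.09] Fx [-9.06 -8.5  -8.29] pos [495.83 -99.71 188.7 ] T [-0.07  1.85 -0.01]
```

View pics/d.png

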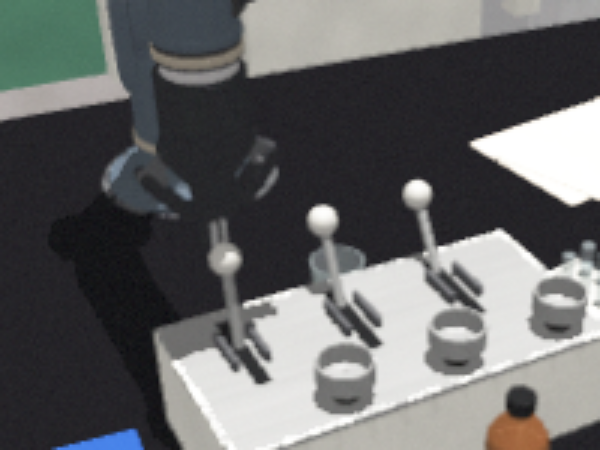

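Lever 1 binds at about 0.45 rad: the force climbed to about 10 N and the knob at (225,258) no longer moves. I'm backing off, going over the knob and swinging it shut.

Call:
apply_moves(
  targets=[
    [[-0.8,0,0,0,0,0,255],[-2,-0.1,0.5,0,0,0,255],[-2,-0.1,4.3,0,0,0,255],[2,0.1,4.5,0,0,0,255],[6,0.4,4.3,0,0,0,255],[6,0.4,4.1,0,0,0,255],[6,0.4,0.3,0,0,0,255],[6,0.4,0,0,0,0,255]],
  ],
)

```text
t: 5.05
position: [556.0, -95.1, 184.1]
ee_rot: [-0.001, 0.999, 0.032, -0.004]
wrist_force: [-1.5, -0.4, -1.7]
opening: -0.002
finger_force: 0.0
```

```bash
python3 f.py; python3 - <<'E'
from h import *
for q in np.arange(.6,-.1,-.05):print(round(q,3),tcp(1,q,25).round(1)-[0,0,0])
E
```

```text
t 5.15 F [-0.81  0.18 -0.75] Fx [-1.47 -1.05  0.09] pos [556.63 -95.33 186.46] T [-0.02  0.06 -0.02]
0.6 [566.6 -95.3 190. ]
0.55 [559.6 -95.7 189.8]
0.5 [552.7 -96.2 189.3]
0.45 [545.8 -96.6 188.4]
0.4 [538.9 -97.  187.2]
0.35 [532.1 -97.5 185.6]
0.3 [525.3 -97.9 183.7]
0.25 [518.7 -98.3 181.5]
0.2 [512.2 -98.7 178.9]
0.15 [505.9 -99.1 176.1]
0.1 [499.6 -99.5 172.9]
0.05 [493.6 -99.9 169.4]
-0.0 [ 487.7 -100.3  165.5]
-0.05 [ 482.1 -100.6  161.5]
```

Call:
apply_moves(
  targets=[
    [[-0.7,-0.05,0,0,0,0,255],[-1.3,-0.1,-0.06,0,0,0,255],[-1.98,-0.15,-0.18,0,0,0,255],[-2.66,-0.2,-0.34,0,0,0,255],[-3.34,-0.24,-0.53,0,0,0,255],[-4,-0.28,-0.75,0,0,0,255],[-4.65,-0.32,-1.01,0,0,0,255],[-5.28,-0.36,-1.29,0,0,0,255]],
  ],
)

```text
t: 5.82
position: [505.1, -99.2, 176.0]
ee_rot: [0.0, 1.0, 0.031, 0.0]
wrist_force: [0.7, 0.0, 1.0]
opening: 0.001
finger_force: 0.3
```

```bash
python3 f.py
```

```text
t 5.9167 F [-0.1   0.04  0.09] Fx [ 0.7  -1.33  0.31] pos [503.72 -99.31 175.31] T [-0.03 -0.03  0.  ]
```

Call:
apply_moves(
  targets=[
    [[-0.4,-0.03,-0.2,0,0,0,255],[-0.8,-0.05,-0.42,0,0,0,255],[-1.23,-0.08,-0.67,0,0,0,255],[-1.5,-0.1,-0.85,0,0,0,255],[-1.7,-0.11,-0.98,0,0,0,255]],
  ],
)

```text
t: 6.33
position: [489.5, -100.2, 166.5]
ee_rot: [0.0, 1.0, 0.031, 0.001]
wrist_force: [3.4, 0.4, 1.5]
opening: -0.0
finger_force: 1.8
```

```bash
python3 f.py
```

```text
t 6.4333 F [2.67 0.09 0.63] Fx [3.39 2.72 1.91] pos [ 489.56 -100.21  166.57] T [ 0.01 -0.58 -0.01]
```

Call:
apply_moves(
  targets=[
    [[-0.1,-0.01,-0.06,0,0,0,255],[-0.2,-0.01,-0.12,0,0,0,255],[-0.2,-0.01,-0.12,0,0,0,255]],
  ],
)

```text
t: 6.68
position: [489.4, -100.2, 166.5]
ee_rot: [0.0, 1.0, 0.031, 0.003]
wrist_force: [5.4, 1.1, 2.8]
opening: -0.004
finger_force: 2.8
```

```bash
python3 f.py
```

```text
t 6.7833 F [5.74 0.32 3.01] Fx [5.43 5.63 6.14] pos [ 489.43 -100.22  166.42] T [ 0.01 -1.12  0.05]
```

Call:
apply_moves(
  targets=[
    [[1,0,0,0,0,0,255],[1.5,0,1,0,0,0,255],[1.5,0,4.5,0,0,0,255],[0.5,1.5,7.5,0,0,0,255],[-1.5,4.5,8,0,0,0,255],[-3.2,8,8,0,0,0,255],[-4.9,10.6,8,0,0,0,255],[-4.9,10.6,6,0,0,0,255]],
  ],
)

```text
t: 7.45
position: [436.9, 11.5, 228.3]
ee_rot: [0.0, 0.999, 0.035, 0.002]
wrist_force: [1.0, 0.2, -0.8]
opening: -0.001
finger_force: 0.0
```

Call:
apply_moves(
  targets=[
    [[0,0,-2.5,0,0,0,255],[0,0,-5,0,0,0,255],[0,0,-5.2,0,0,0,255],[0,0,-5.2,0,0,0,255]],
  ],
)

```text
t: 7.78
position: [436.6, 5.7, 172.3]
ee_rot: [-0.0, 1.0, 0.031, -0.002]
wrist_force: [0.9, 0.8, 0.0]
opening: 0.001
finger_force: 0.0
```

```bash
python3 f.py e
```

```text
t 7.8833 F [0.4 0.3 0.1] Fx [0.85 0.18 0.16] pos [438.24   5.8  173.82] T [ 0.01 -0.02  0.  ]
```

View pics/e.png

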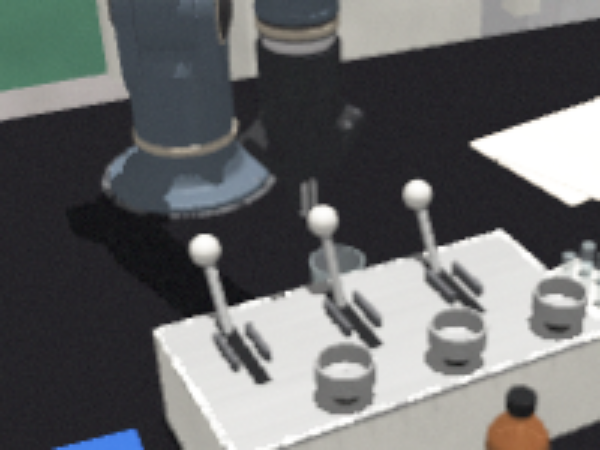

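Lever 1 is shut again: its knob is at (205,250), beyond its starting place. The fingertips at (308,200) are behind knob 2 (323,220).

Call:
apply_moves(
  targets=[
    [[0.6,0.07,0.05,0,0,0,255],[1.12,0.13,0.3,0,0,0,255],[1.44,0.15,0.45,0,0,0,255],[1.76,0.17,0.58,0,0,0,255],[2.41,0.21,0.84,0,0,0,255],[3.07,0.26,1.06,0,0,0,255],[3.74,0.3,1.25,0,0,0,255]],
  ],
)

```text
t: 8.47
position: [476.1, 8.7, 186.1]
ee_rot: [0.0, 1.0, 0.031, 0.0]
wrist_force: [-1.2, -0.9, 1.4]
opening: -0.002
finger_force: 0.6
```

```bash
python3 f.py
```

```text
t 8.5667 F [ 0.57 -0.45  0.73] Fx [-1.23  2.79  0.16] pos [477.5    8.94 186.31] T [-0.01  0.08  0.03]
```

Call:
apply_moves(
  targets=[
    [[0.34,0.02,0.08,0,0,0,255],[0.68,0.04,0.16,0,0,0,255],[1.03,0.06,0.22,0,0,0,255],[1.37,0.08,0.28,0,0,0,255]],
  ],
)

```text
t: 8.9
position: [489.2, 9.5, 188.4]
ee_rot: [0.0, 1.0, 0.031, -0.0]
wrist_force: [-0.7, -0.1, 0.4]
opening: -0.003
finger_force: 0.5
```

Call:
apply_moves(
  targets=[
    [[0.35,0.02,0.05,0,0,0,255],[0.69,0.05,0.09,0,0,0,255],[1.04,0.07,0.12,0,0,0,255],[1.39,0.09,0.14,0,0,0,255]],
  ],
)

```text
t: 9.23
position: [503.2, 10.4, 189.9]
ee_rot: [0.0, 1.0, 0.031, 0.0]
wrist_force: [-0.0, -0.1, -0.6]
opening: 0.0
finger_force: 0.4
```

Still free. On to 0.65.

Call:
apply_moves(
  targets=[
    [[0.35,0.02,0.01,0,0,0,255],[0.7,0.05,0.02,0,0,0,255],[1.05,0.07,0.01,0,0,0,255],[1.4,0.09,0,0,0,0,255]],
  ],
)

```text
t: 9.57
position: [517.2, 11.4, 189.8]
ee_rot: [0.0, 1.0, 0.031, 0.0]
wrist_force: [-0.8, -0.2, 1.0]
opening: 0.0
finger_force: 0.3
```

Call:
apply_moves(
  targets=[
    [[0.35,0.02,-0.02,0,0,0,255],[0.69,0.04,-0.05,0,0,0,255],[1.04,0.07,-0.09,0,0,0,255],[1.39,0.09,-0.14,0,0,0,255]],
  ],
)

```text
t: 9.9
position: [531.1, 12.2, 188.4]
ee_rot: [0.0, 1.0, 0.031, 0.0]
wrist_force: [-0.7, -0.0, -0.2]
opening: -0.001
finger_force: 0.3
```

Call:
apply_moves(
  targets=[
    [[0.34,0.02,-0.05,0,0,0,255],[0.68,0.04,-0.12,0,0,0,255],[1.02,0.06,-0.19,0,0,0,255],[1.36,0.08,-0.28,0,0,0,255]],
  ],
)

```text
t: 10.23
position: [544.7, 13.0, 185.6]
ee_rot: [0.0, 1.0, 0.031, 0.0]
wrist_force: [-0.6, -0.3, -0.3]
opening: -0.002
finger_force: 0.3
```

Call:
apply_moves(
  targets=[
    [[0.34,0.02,-0.09,0,0,0,255],[0.68,0.04,-0.19,0,0,0,255],[1.34,0.09,-0.41,0,0,0,255],[1.99,0.13,-0.67,0,0,0,255],[2.32,0.15,-0.81,0,0,0,255],[2.63,0.17,-0.95,0,0,0,255],[2.95,0.19,-1.11,0,0,0,255],[3.25,0.21,-1.27,0,0,0,255]],
  ],
)

```text
t: 10.9
position: [577.2, 15.2, 172.7]
ee_rot: [0.0, 1.0, 0.031, -0.0]
wrist_force: [-0.7, 0.5, 0.6]
opening: -0.001
finger_force: 0.2
```

```bash
python3 f.py
```

```text
t 11.0 F [ 0.32 -0.   -0.23] Fx [-0.71  1.3   0.37] pos [577.38  15.16 172.51] T [-0.    0.03  0.01]
```

Call:
apply_moves(
  targets=[
    [[0.3,0.02,-0.17,0,0,0,255],[0.6,0.03,-0.35,0,0,0,255],[0.85,0.05,-0.51,0,0,0,255],[1.08,0.06,-0.66,0,0,0,255],[1.2,0.07,-0.74,0,0,0,255]],
  ],
)

```text
t: 11.42
position: [589.1, 15.8, 165.2]
ee_rot: [0.0, 1.0, 0.031, -0.0]
wrist_force: [0.1, -0.6, 0.2]
opening: 0.004
finger_force: 0.2
```

```bash
python3 f.py
```

```text
t 11.5167 F [ 0.41 -0.   -0.05] Fx [0.1  0.81 0.31] pos [589.12  15.83 165.25] T [ 0.04  0.03 -0.03]
```

Call:
apply_moves(
  targets=[
    [[0.13,0.01,-0.08,0,0,0,255],[0.25,0.02,-0.16,0,0,0,255],[0.25,0.02,-0.16,0,0,0,255]],
  ],
)

```text
t: 11.77
position: [591.1, 16.0, 163.8]
ee_rot: [0.0, 1.0, 0.031, -0.0]
wrist_force: [-1.2, -0.6, 1.3]
opening: -0.003
finger_force: 0.5
```

```bash
python3 f.py
```

```text
t 11.8667 F [-1.47 -0.52  1.08] Fx [-1.21 -1.61 -1.61] pos [591.14  15.95 163.81] T [-0.03  0.23 -0.  ]
```

Starting to meet the stop; a bit more.

Call:
apply_moves(
  targets=[
    [[0.1,0.01,-0.07,0,0,0,255],[0.2,0.01,-0.13,0,0,0,255],[0.2,0.01,-0.13,0,0,0,255]],
  ],
)

```text
t: 12.12
position: [591.4, 15.8, 162.4]
ee_rot: [0.001, 1.0, 0.031, -0.002]
wrist_force: [-6.0, -0.5, 4.5]
opening: 0.003
finger_force: 3.3
```

```bash
python3 f.py
```

```text
t 12.2167 F [-6.39 -0.45  4.14] Fx [-6.   -6.81 -6.34] pos [591.38  15.84 162.36] T [-0.2   1.33 -0.03]
```

Call:
apply_moves(
  targets=[
    [[-1.5,-0.1,0.5,0,0,0,255],[-2,-0.1,4.3,0,0,0,255],[-3,0,8,0,0,0,255],[-5.9,2,8,0,0,0,255],[-8.8,4,8,0,0,0,255],[-11.7,6,8,0,0,0,255],[-14.6,8,8,0,0,0,255],[-17.5,9.9,8,0,0,0,255]],
  ],
)

```text
t: 12.88
position: [417.4, 116.2, 242.8]
ee_rot: [-0.0, 1.0, 0.031, 0.001]
wrist_force: [0.1, 0.6, 0.4]
opening: 0.001
finger_force: 0.0
```

Call:
apply_moves(
  targets=[
    [[0,0,0,0,0,0,255],[0,0,0,0,0,0,255],[0,0,-3.5,0,0,0,255],[0,0,-6.5,0,0,0,255],[0,0,-7.5,0,0,0,255],[0,0,-7.5,0,0,0,255]],
  ],
)

```text
t: 13.38
position: [417.6, 114.1, 165.5]
ee_rot: [0.0, 1.0, 0.031, -0.003]
wrist_force: [-0.6, -0.2, 0.2]
opening: 0.003
finger_force: 0.0
```

```bash
python3 f.py g
```

```text
t 13.4833 F [0.04 0.   0.44] Fx [-0.64  0.19  0.58] pos [419.16 115.01 167.7 ] T [-0.01 -0.    0.03]
```

View pics/g.png

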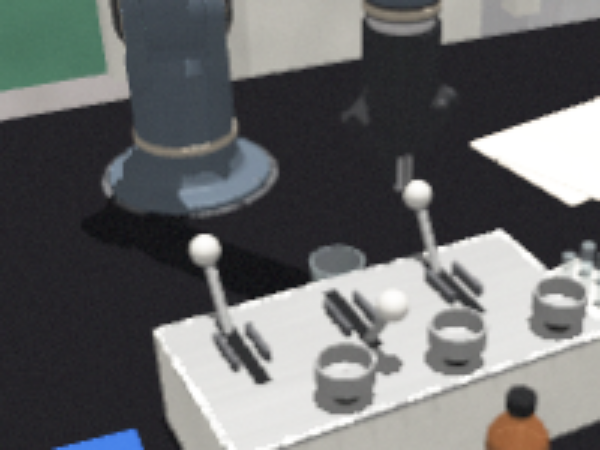

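Lever 2 is open, with its knob at (392,305). The fingertips at (404,175) are behind knob 3 (418,193).

Call:
apply_moves(
  targets=[
    [[0.6,0.02,0.05,0,0,0,255],[1.17,0.04,0.18,0,0,0,255],[1.47,0.06,0.36,0,0,0,255],[1.77,0.07,0.53,0,0,0,255],[2.4,0.11,0.85,0,0,0,255],[3.03,0.15,1.13,0,0,0,255],[3.68,0.19,1.39,0,0,0,255],[4.34,0.23,1.61,0,0,0,255]],
  ],
)

```text
t: 14.15
position: [462.8, 117.5, 184.3]
ee_rot: [-0.0, 1.0, 0.031, 0.001]
wrist_force: [-2.0, -0.9, 1.6]
opening: -0.002
finger_force: 0.9
```

```bash
python3 f.py
```

```text
t 14.25 F [-0.48 -0.26  0.83] Fx [-1.97  0.78 -0.25] pos [464.17 117.66 184.48] T [-0.03  0.14 -0.  ]
```

Call:
apply_moves(
  targets=[
    [[0.34,0.02,0.1,0,0,0,255],[0.68,0.05,0.19,0,0,0,255],[1.02,0.07,0.27,0,0,0,255],[1.36,0.09,0.35,0,0,0,255]],
  ],
)

```text
t: 14.58
position: [475.5, 118.3, 187.2]
ee_rot: [0.0, 1.0, 0.031, -0.0]
wrist_force: [-0.5, -0.5, 1.1]
opening: -0.003
finger_force: 0.7
```

Call:
apply_moves(
  targets=[
    [[0.34,0.02,0.07,0,0,0,255],[0.69,0.04,0.12,0,0,0,255],[1.03,0.07,0.17,0,0,0,255],[1.38,0.09,0.21,0,0,0,255]],
  ],
)

```text
t: 14.92
position: [489.6, 119.2, 189.4]
ee_rot: [0.0, 1.0, 0.031, 0.0]
wrist_force: [-1.3, -1.0, 0.4]
opening: -0.002
finger_force: 0.6
```

Call:
apply_moves(
  targets=[
    [[0.35,0.02,0.03,0,0,0,255],[0.69,0.04,0.05,0,0,0,255],[1.04,0.07,0.06,0,0,0,255],[1.39,0.09,0.07,0,0,0,255]],
  ],
)

```text
t: 15.25
position: [503.4, 120.1, 190.0]
ee_rot: [0.0, 1.0, 0.031, 0.0]
wrist_force: [-0.9, -0.9, 0.4]
opening: -0.003
finger_force: 0.6
```

Call:
apply_moves(
  targets=[
    [[0.35,0.02,0,0,0,0,255],[0.7,0.04,-0.02,0,0,0,255],[1.05,0.06,-0.04,0,0,0,255],[1.4,0.08,-0.07,0,0,0,255]],
  ],
)

```text
t: 15.58
position: [517.4, 121.0, 189.3]
ee_rot: [0.0, 1.0, 0.031, 0.0]
wrist_force: [-1.5, 0.1, 1.0]
opening: 0.001
finger_force: 0.5
```

Call:
apply_moves(
  targets=[
    [[0.35,0.02,-0.04,0,0,0,255],[0.69,0.04,-0.09,0,0,0,255],[1.04,0.07,-0.15,0,0,0,255],[1.38,0.09,-0.21,0,0,0,255]],
  ],
)

```text
t: 15.92
position: [531.2, 121.8, 187.1]
ee_rot: [0.0, 1.0, 0.031, 0.0]
wrist_force: [-0.7, 0.8, 1.3]
opening: -0.003
finger_force: 0.5
```

Call:
apply_moves(
  targets=[
    [[0.34,0.02,-0.08,0,0,0,255],[0.68,0.04,-0.16,0,0,0,255],[1.02,0.06,-0.25,0,0,0,255],[1.35,0.08,-0.35,0,0,0,255]],
  ],
)

```text
t: 16.25
position: [544.7, 122.6, 183.6]
ee_rot: [0.0, 1.0, 0.031, 0.0]
wrist_force: [-1.3, 0.1, 0.1]
opening: -0.001
finger_force: 0.4
```

Call:
apply_moves(
  targets=[
    [[0.34,0.02,-0.11,0,0,0,255],[0.66,0.04,-0.22,0,0,0,255],[1.31,0.08,-0.48,0,0,0,255],[1.95,0.12,-0.76,0,0,0,255],[2.26,0.14,-0.92,0,0,0,255],[2.57,0.16,-1.08,0,0,0,255],[2.88,0.18,-1.25,0,0,0,255],[3.18,0.2,-1.43,0,0,0,255]],
  ],
)

```text
t: 16.92
position: [576.4, 124.6, 169.2]
ee_rot: [0.0, 1.0, 0.031, -0.0]
wrist_force: [0.6, -0.3, 0.3]
opening: -0.001
finger_force: 0.4
```

```bash
python3 f.py
```

```text
t 17.0167 F [ 0.39 -0.26 -0.11] Fx [0.62 0.21 0.34] pos [576.7  124.57 168.95] T [-0.01  0.04  0.  ]
```

Call:
apply_moves(
  targets=[
    [[0.2,0.01,-0.13,0,0,0,255],[0.4,0.03,-0.26,0,0,0,255],[0.58,0.04,-0.39,0,0,0,255],[0.68,0.05,-0.46,0,0,0,255]],
  ],
)

```text
t: 17.35
position: [583.1, 125.1, 164.7]
ee_rot: [0.0, 1.0, 0.031, 0.0]
wrist_force: [-1.1, 0.1, 0.3]
opening: 0.002
finger_force: 0.4
```

```bash
python3 f.py
```

```text
t 17.45 F [-0.61  0.14 -0.12] Fx [-1.13 -0.6  -0.09] pos [583.16 125.09 164.62] T [ 0.02  0.06 -0.02]
```

Call:
apply_moves(
  targets=[
    [[0.13,0.01,-0.09,0,0,0,255],[0.26,0.02,-0.17,0,0,0,255],[0.26,0.02,-0.17,0,0,0,255]],
  ],
)

```text
t: 17.7
position: [584.6, 125.2, 162.9]
ee_rot: [0.0, 1.0, 0.031, -0.001]
wrist_force: [-4.4, -0.0, 3.5]
opening: -0.001
finger_force: 2.1
```

```bash
python3 f.py
```

```text
t 17.8 F [-4.61 -0.74  2.61] Fx [-4.4  -4.56 -4.88] pos [584.61 125.24 162.93] T [-0.16  0.89 -0.02]
```

Close to the stop; one millimetre more to match lever 2, then retreat.

Call:
apply_moves(
  targets=[
    [[0.05,0,-0.03,0,0,0,255],[0.1,0.01,-0.06,0,0,0,255],[0.1,0.01,-0.06,0,0,0,255]],
  ],
)

```text
t: 18.05
position: [584.7, 125.3, 162.5]
ee_rot: [0.001, 1.0, 0.031, -0.002]
wrist_force: [-8.4, -1.2, 5.2]
opening: 0.001
finger_force: 3.9
```

```bash
python3 f.py
```

```text
t 18.15 F [-7.82 -1.22  5.33] Fx [-8.38 -7.43 -7.63] pos [584.7  125.26 162.45] T [-0.28  1.54 -0.04]
```

Call:
apply_moves(
  targets=[
    [[-1,-0.1,0.3,0,0,0,255],[-2,-0.1,2,0,0,0,255],[-3,0,6,0,0,0,255],[-5,0,9,0,0,0,255],[-8.5,0,11,0,0,0,255],[-12,0,12,0,0,0,255],[-14,0,12,0,0,0,255],[-14,0,12,0,0,0,255]],
  ],
)

```text
t: 18.82
position: [443.6, 126.1, 283.8]
ee_rot: [0.001, 0.999, 0.032, 0.002]
wrist_force: [-1.5, 1.0, -0.6]
opening: 0.003
finger_force: 0.0
```

```bash
python3 f.py; python3 - <<'E'
from h import *
from scipy.optimize import least_squares
p,d=bot.grab_frame("scene");Y=cloud("scene",d)
cv2.imwrite("pics/z.png",p[60:340,60:400,::-1])
# lever angle from knob points in manifold frame
L=np.dstack([(Y[...,:2]-O)@ex,(Y[...,:2]-O)@ey,Y[...,2]])
for l in LY:
    q=L[(abs(L[...,1]-LY[l])<22)&(L[...,2]>158)&(L[...,2]<215)&(abs(L[...,0])<110)&(p.min(2)>130)]
    print(l,len(q),q.mean(0) if len(q) else "",)
E
```

```text
t 18.9167 F [ 0.3   0.28 -0.22] Fx [-1.54  1.54  0.91] pos [446.33 125.46 283.42] T [ 0.    0.01 -0.  ]
1 84 [ -68.26708456 -120.2776169   178.55783172]
2 94 [ 87.19713042 -12.95122445 180.18617547]
3 84 [ 87.38251982  96.01288358 179.74138211]
```

View pics/z.png

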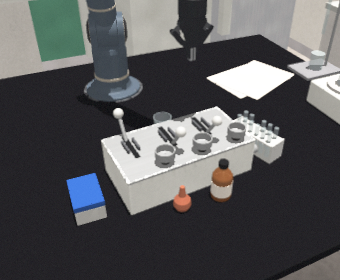

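Lever 1 is shut with its knob at (118,113). Levers 2 and 3 are fully open at (181,132) and (217,121), the surroundings are undisturbed and the arm is clear.

```bash
python3 -c "
from station import bot
print(bot.close_job())"
```

```text
the job is handed in; nothing more can be done
None
```

I checked the levers right to left and handed the job in: lever 1 (the rightmost) bound at about 0.45 rad, so I swung it back fully shut, and levers 2 and 3 swung freely and are fully open on their stops, with force readings no higher than about 11 N.

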